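# Pop the fuse hatch of the bench power case

## Task

On the bench stand two blue power cases with sprung push-push lids. Open the fuse hatch of the wider case: with a fingertip press its lid right down at the ribbed front edge once, let go so that it pops up, and see that it swings fully open and stays open; do not push it down again. Leave the narrower case shut, and do not pick up or shift anything else on the bench.

Things in the scene. Friction and masses are not known exactly. Their poses are not given: they have to be found in the camera images.
- fuse_case: The wide blue power case, fixed to the bench: 180 mm deep (its x), 125 mm wide (its y), 85 mm high. Origin under its centre; x points from the lid's front edge to its hinge (away from the robot), z up. The lid covers the front 120 mm of the top, a solid 55 mm ledge lies behind the hinge. The lid's latch is push-push: pushing the open lid right down again would latch it shut.
- fuse_hinge (a point): The wide case's grey lid: slab 113 mm long, 109 mm wide, 8 mm thick, hinged at its far edge. This point lies mid-width on the hinge axis (30 mm behind the case's centre, 88 mm above the bench); the shut slab runs from there 113 mm towards the case's front, its top 5 mm above the axis. Shut, its top is 93 mm above the bench, 8 mm proud of the case.
- fuse_press (a point): Press point on top of the wide case's lid: middle of its width, amid three small finger ribs (34 mm long, 1.5 mm proud at most), 16 mm behind the lid's front edge. It moves with the lid.
- fuse_lid (a joint): Hinge angle of the wide lid, rad: 0 (within 0.01) latched shut, 1.15 at its open stop (66 degrees up), -0.08 pressed in to the hard stop (8 mm down at the press point). It takes 2 to 4 N to press it in; the force rises sharply at the stop. A press short of 7 mm may not release it. Once let up, a spring swings it open to 1.15 within about a second and keeps it there.
- spare_case: The narrow blue power case, of the same build and height but 80 mm wide (180 mm deep, 85 mm high), fixed to the bench; origin under its centre, x towards its hinge. Not to be operated.
- spare_lid (a joint): Hinge angle of the narrow case's lid, rad: 0 (within 0.01) shut and latched, positive open, negative pressed in; same latch as the wide one.
- sand_block: Cork sanding block, 60 x 100 x 35 mm, loose, on the bench just in front of the wide case; origin under its centre. A bystander.
- tape_roll: Roll of masking tape lying flat, 84 mm across, 24 mm high, loose, in front of the narrow case; origin under its centre. A bystander.
- screw_box: Small carton of screws, 42 x 75 x 30 mm, loose, standing on the wide case's rear ledge, behind the hinge; origin under its centre. A bystander.
- filler_tin: Small steel tin, 38 mm across, 50 mm high, loose, standing on the narrow case's rear ledge; origin under its centre. A bystander.
- paint_can: Paint can, 100 mm across, 120 mm high, loose, on the bench at the robot's right; origin under its centre. A bystander.
- glue_bottle: White glue bottle, 60 mm across, 170 mm high, loose, on the bench at the robot's left; origin under its centre. A bystander.
- screwdriver: Screwdriver lying on the bench beyond the cases, 200 mm long; origin under its middle, x along it. A bystander.
- flat_brush: Brush lying on the bench beyond the cases, 200 mm long; origin under its middle, x along it. A bystander.

How it is judged:
On the way, in this order (a step that is already met when the one before it is completed fails the run):
1. a finger presses the wide case's lid down at the ribbed front edge (within 50 mm of the press point) (value of joint fuse_lid below -0.055 rad and contact force between the fingers and fuse_lid above 0.3 N and horizontal distance between the grasp point and fuse_press below 0.05 m).
2. the lid has popped up and stands open by itself, untouched (value of joint fuse_lid above 0.95 rad and contact force between each of the arm, the fingers and fuse_lid below 0.1 N), for 0.5 s.
At the end, for the whole second after the job is handed in: The wide case's lid stands open at more than 0.95 rad (its stop is at 1.15) and at rest; the narrow case's lid is shut (within -0.02 to 0.03 rad) (value of joint fuse_lid above 0.95 rad and velocity of joint fuse_lid between -0.05 and 0.05 rad/s and value of joint spare_lid between -0.02 and 0.03 rad); the robot touches nothing.
It fails at once if the popped lid is pushed down again (value of joint fuse_lid between 0.12 and 0.85 rad and velocity of joint fuse_lid below -0.15 rad/s).
It fails at once if the narrow case's lid is opened (value of joint spare_lid above 0.1 rad).
It fails at once if a loose thing on the bench or on the cases is lifted, knocked over or shifted by more than 25 mm (distance of any of sand_block, tape_roll, screw_box, filler_tin, paint_can, glue_bottle, screwdriver, flat_brush from where it was at the start of the episode above 0.025 m).
It also fails if it takes over 32 s, if anything falls off the work surface, if the arm or the gripper's body presses on something with over 40 N, if the wrist force passes 120 N, or if a joint passes its speed limit or range.

## Robot

A 7-joint arm with a two-finger parallel gripper is mounted at the origin on the work surface. World frame = base frame: x ahead of the robot, y to its left, z up, the work surface at z = 0. Lengths are in m, angles in rad, forces in N, time in s.
With the tool pointing down it reaches from about 0.4 to 0.75 m from the base axis. Payload 19.5 kg.
Tool frame: the origin (TCP) lies at the centre of the arm's flange, where the gripper is bolted on; the fingertips stand 173 mm ahead of it and the grasp point (between the pads) lies 155 mm ahead of it; z points along the fingers, y is the line along which they close (so a half turn about z gives the same grasp; the last joint's range is limited). The gripper opens to 85 mm and grips with 20 to 120 N. Pads are 22 mm wide; open, the fingers measure 114 mm over their backs; the gripper's body (76 mm by 85 mm) begins 54 mm behind the grasp point. The pads swing forward as they close: fully open they stand 13 mm farther back than shut.
Start: joints at [-1.366, 0.707, -0.028, 1.485, 0.022, 0.951, -0.075], TCP at [0.14, 0.558, 0.405] pointing down, gripper open.
Joint ranges: [-2.71, 2.71], [-0.32, 2.16], [-1.57, 1.52], [0, 2.45], [-1.46, 4.6], [0, 2.02], [-2.83, 2.83]. Speed limits (rad/s): [1.89, 1.89, 2.57, 2.57, 3.01, 3.01, 3.01].

## Interface

Orientations are given as a 3x3 rotation matrix whose columns are the frame's x, y, z axes.
In Python, from bench import monitor, imaging, job gives the robot as it stands.
- The arm moves only by the tool carry_out, never from a script. Its argument "steps" is a list of rows, each a list of 4 numbers: the shift along the tool's x, y, z in cm, then the turn about the tool's z in rad. A call has 1 to 20 rows; each row shifts and turns the commanded pose from where the row before left it, along the tool's axes as they then stand; what a row does not reach is not made up. A row lasts 1/12 s, in which the tool goes at most 41.7 mm and 7.16 degrees, less where a joint would pass 70% of its speed; a pose out of reach is approached as far as the arm can. A call with a gripper value outside its range is refused whole. "hand" is the opening, from -1 (shut) to 1 (fully open), set as the call begins (left out, the last holds). The fingers move at their own pace and stop on an object; "force" is the grip in N (left out, the last holds). Time passes only in rows, so rows that do not move let the fingers close. It gives the time, the measured TCP pose, the force, the opening and the grip force at its end, in the units of the state.
- monitor.get_obs(): the state, without advancing time (a new reading comes with each control period).
- imaging.snapshot(name): name is "side" or "top" or "wrist"; returns a dict with "img" (384x512x3 uint8, blue, green, red), "z_map" (384x512 float32, m along the optical axis (not along the pixel's ray), 0 where there is no reading), "fx", "fy", "cx", "cy" (pixels), "xyz" and "attitude" of the camera in the world; the wrist camera has in their place "hand_eye" (4x4, takes a point from camera to tool coordinates, whose origin is the TCP and whose axes are the flange's). Camera axes: x right, y down, z forward; pixel columns grow to the right and rows downward; lengths in m; the calibration is good to about 2 mm. The wrist camera is an equidistant fisheye: a pixel r from the principal point sees the ray r / f radians off the axis. A picture is of the moment at which its call begins: read the wrist's pose just before it.
- job.sign_off(): hands the job in; it is judged then, once.
The state is a dict: "time_s": time; "joints": joint angles; "qvel": joint speeds; "tau": joint torques, N m; "position": TCP position; "ee_rot": TCP orientation; "contact_force": force on the tool from outside, world axes, zero at the start; "moment": the same for the moment, N m; "gripper_width": opening from 0.0 (shut) to 1.0 (fully open); "grip_force": force on a finger pad.
Only numpy, scipy, OpenCV 4.12 (cv2) and the standard library are available. Lean on these libraries where they do the work, as an engineer would, in place of code of your own. Each camera call takes 0.05 s, during which the arm holds its last target. There are 200 camera calls.

## Working session

There is one attempt and no reset: what is moved stays moved. The work goes in short steps, Python scripts to look and compute and a tool call to move; the robot and the scene stay as the last step left them, time stands still between calls to the robot, and variables do not carry over. Pictures are saved under pics/ and viewed, at most 10 in all, crops included, and the job is handed in when it is done.

Besides the shell and the picture viewer there is one more tool, called after ">>>" as a command line: name --pt "numbers of a row" for each row, then --argument value for the rest. carry_out: Moves the arm, as the interface text tells. Its arguments: {"type":"object","properties":{"steps":{"type":"array","items":{"type":"array","items":{"type":"number"}}},"hand":{"type":"number"},"force":{"type":"number"}},"required":["steps"]}

```bash
mkdir -p pics
python3 - <<'E'
from bench import monitor, imaging
import cv2, numpy as np, pickle
o=monitor.get_obs(); print(o['time_s'],o['position'],np.round(o['ee_rot'],3),o['gripper_width'])
d={n:imaging.snapshot(n) for n in('top','side')}
pickle.dump(d,open('d.pkl','wb'))
for n,s in d.items():
    print(n,s['xyz'],np.round(s['attitude'],3).tolist(),s['fx'],s['cx'],s['cy'])
    cv2.imwrite(f'pics/{n}.png',s['img'])
E
```

```text
0.0 [0.14045529 0.55751939 0.40423338] [[-0.97   0.244 -0.   ]
 [ 0.244  0.97  -0.001]
 [-0.    -0.001 -1.   ]] 1.0027117359716464
top [4.86549619e-01 1.44269640e-03 1.49742725e+00] [[-0.023, -0.998, 0.05], [-1.0, 0.023, -0.002], [0.0, -0.05, -0.999]] 450.44894672287967 252.47911779089833 191.0932253290931
side [ 0.3829075  -1.03668014  1.02129748] [[0.985, -0.104, 0.136], [-0.171, -0.663, 0.729], [0.015, -0.741, -0.671]] 419.7284220873254 258.6754756997361 197.82233866348773
```

View pics/top.png

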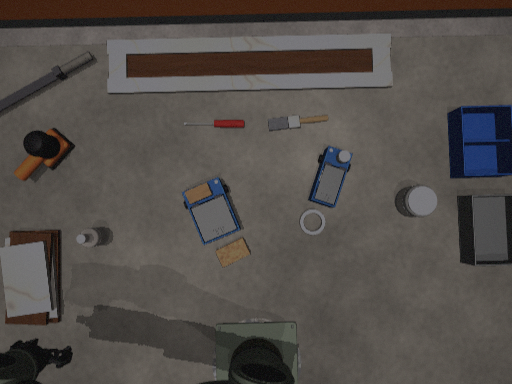

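View pics/side.png

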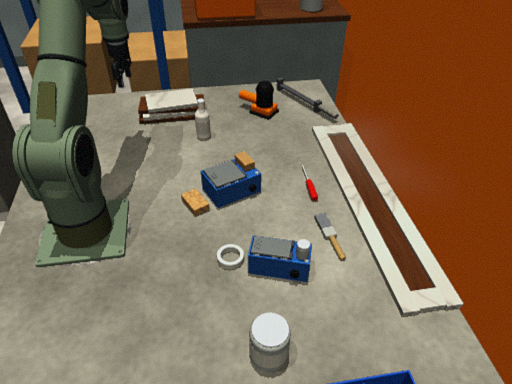

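The top view shows the wide case around pixel (212,211), with its lid's front edge near (221,240), next to the cork block at (233,252). The narrow case is at (330,178).

```bash
cat > h.py <<'E'
import numpy as np
def ray(s,uv,z):
    uv=np.atleast_2d(uv).astype(float)
    d=np.c_[(uv[:,0]-s['cx'])/s['fx'],(uv[:,1]-s['cy'])/s['fy'],np.ones(len(uv))]@np.array(s['attitude']).T
    p=np.array(s['xyz']); return p+d*((z-p[2])/d[:,2])[:,None]
E
python3 - <<'E'
import pickle,cv2,numpy as np
from h import ray
s=pickle.load(open('d.pkl','rb'))['top']; im=s['img'].astype(int)
hsv=cv2.cvtColor(s['img'],cv2.COLOR_BGR2HSV)
blue=cv2.inRange(hsv,(100,120,40),(130,255,255))
roi=np.zeros_like(blue); roi[165:255,170:255]=1
blue*=roi
cs,_=cv2.findContours(blue,cv2.RETR_EXTERNAL,cv2.CHAIN_APPROX_NONE)
c=max(cs,key=cv2.contourArea); hull=cv2.convexHull(c)
fill=np.zeros_like(blue); cv2.fillPoly(fill,[hull],255)
grey=((fill>0)&(hsv[...,1]<70)).astype(np.uint8)*255
grey=cv2.morphologyEx(grey,cv2.MORPH_OPEN,np.ones((5,5)))
for nm,m,z in(('lid',grey,.093),('case',fill,.085)):
    cs,_=cv2.findContours(m,cv2.RETR_EXTERNAL,cv2.CHAIN_APPROX_NONE)
    c=max(cs,key=cv2.contourArea)
    P=ray(s,c[:,0],z)[:,:2].astype(np.float32)
    r=cv2.minAreaRect(P); print(nm,r,np.round(cv2.boxPoints(r),3).tolist())
v=cv2.resize(s['img'][165:275,170:260],None,fx=5,fy=5,interpolation=cv2.INTER_CUBIC)
cv2.imwrite('pics/c.png',cv2.convertScaleAbs(v,alpha=1.5))
E
```

```text
lid ((0.47807687520980835, 0.12278737127780914), (0.11893460899591446, 0.11247242987155914), 21.4136962890625) [[0.4020000100135803, 0.15299999713897705], [0.4429999887943268, 0.04899999871850014], [0.5540000200271606, 0.09200000017881393], [0.5130000114440918, 0.19699999690055847]]
case ((0.49931252002716064, 0.13156569004058838), (0.17891670763492584, 0.12787273526191711), 21.665943145751953) [[0.3930000066757202, 0.15800000727176666], [0.4399999976158142, 0.039000000804662704], [0.6060000061988831, 0.10499999672174454], [0.5590000152587891, 0.2240000069141388]]
```

View pics/c.png

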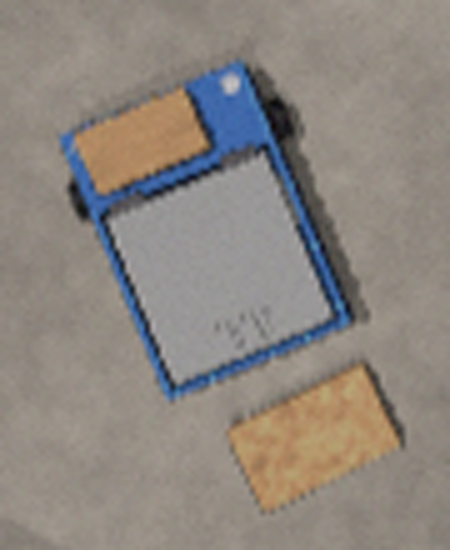

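The ribs appear at about crop (247,327), which is full-image pixel (219,230). That agrees with the press point computed from the case rectangle, about (0.437, 0.106). I'll shut the fingers and move above it, keeping height.

>>> carry_out --pt "-2.2 -2 0 0" --pt "-2.2 -2 0 0" --pt "-2.2 -2 0 0" --pt "-2.2 -2 0 0" --pt "-2.2 -2 0 0" --pt "-2.2 -2 0 0" --pt "-2.2 -2 0 0" --pt "-2.2 -2 0 0" --pt "-2.2 -2 0 0" --pt "-2.2 -2 0 0" --pt "-2.2 -2 0 0" --pt "-2.2 -2 0 0" --pt "-2.2 -2 0 0" --pt "-2.2 -2 0 0" --pt "-2.2 -2 0 0" --pt "-2.2 -2 0 0" --pt "-2.2 -2 0 0" --pt "0 0 0 0" --hand -1

```text
time_s: 1.6
position: [0.4223, 0.1322, 0.4045]
ee_rot: [[-0.968, 0.25, 0.001], [0.25, 0.968, -0.002], [-0.001, -0.002, -1.0]]
contact_force: [-0.0, 0.0, -0.6]
gripper_width: 0.001
grip_force: 0.0
```

Run:
```python
from bench import monitor, imaging
import cv2, numpy as np, pickle
from h import ray
o=monitor.get_obs(); R=np.array(o['ee_rot']);p=np.array(o['position']); print(o['time_s'],p,np.round(R,3),o['gripper_width'],o['contact_force'])
s=pickle.load(open('d.pkl','rb'))['top']
print('ribs',ray(s,[[219.4,230.4]],.093))
P=np.array([.437,.106,.2675]); print('delta tool cm',R.T@(P-p)*100)
w=imaging.snapshot('wrist'); H=np.array(w['hand_eye'])
print(H.round(3).tolist(),w['fx'],w['cx'],w['cy'])
c=np.linalg.inv(H)@np.r_[R.T@(np.array([.437,.106,.093])-p),1]
c=c[:3]; th=np.arctan2(np.hypot(*c[:2]),c[2]); u=c[:2]/np.hypot(*c[:2])*th*w['fx']+[w['cx'],w['cy']]
print('press px',u)
im=w['img'].copy(); cv2.drawMarker(im,tuple(int(a) for a in u),(0,0,255),cv2.MARKER_CROSS,14)
cv2.imwrite('pics/w1.png',cv2.convertScaleAbs(im,alpha=1.4))
```

```text
1.6 [0.42226248 0.13215081 0.40448778] [[-0.968  0.25   0.001]
 [ 0.25   0.968 -0.002]
 [-0.001 -0.002 -1.   ]] 0.0008633859942755693 [-0.04651515  0.03146239 -0.56199827]
ribs [[0.43713436 0.10483221 0.093     ]]
delta tool cm [-2.06707242 -2.13891171 13.70472144]
[[-0.001, -0.954, -0.299, 0.076], [1.0, -0.0, -0.001, 0.0], [0.001, -0.299, 0.954, 0.031], [0.0, 0.0, 0.0, 1.0]] 297.3186396354542 251.60224526913655 185.95557495654538
press px [230.43078004 193.86988727]
```

View pics/w1.png

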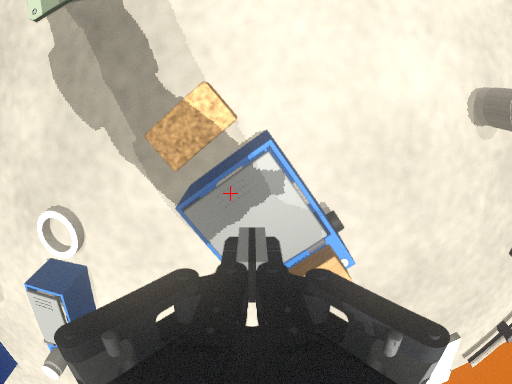

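The cross at (230,194) sits on the ribbed front strip of the wide lid, so the estimate holds. I'll move over it and down to about 1.5 cm above.

>>> carry_out --pt "-1 -1.1 0 0" --pt "-1 -1 0 0" --pt "0 0 2 0" --pt "0 0 2 0" --pt "0 0 2 0" --pt "0 0 2 0" --pt "0 0 2 0" --pt "0 0 1.5 0" --pt "0 0 0.5 0" --pt "0 0 0 0" --pt "0 0 0 0"

```text
time_s: 2.57
position: [0.4343, 0.1116, 0.2852]
ee_rot: [[-0.97, 0.244, -0.0], [0.244, 0.97, 0.0], [0.0, 0.0, -1.0]]
contact_force: [-0.6, 0.0, -0.3]
gripper_width: 0.002
grip_force: 0.0
```

>>> carry_out --pt "0 -0.4 0.6 0" --pt "0 0 0.5 0" --pt "0 0 0.4 0" --pt "0 0 0.3 0" --pt "0 0 0.2 0" --pt "0 0 0.2 0" --pt "0 0 0.2 0" --pt "0 0 0 0" --pt "0 0 0 0"

```text
time_s: 3.32
position: [0.4333, 0.1074, 0.2607]
ee_rot: [[-0.97, 0.244, -0.0], [0.244, 0.97, -0.0], [0.0, -0.0, -1.0]]
contact_force: [0.3, -0.5, 3.1]
gripper_width: 0.003
grip_force: 1.2
```

Contact is at 3.1 N, so the lid is most of the way down. I'll press on to the stop in small steps.

>>> carry_out --pt "0 0 0.1 0" --pt "0 0 0.1 0" --pt "0 0 0 0" --pt "0 0 0 0"

```text
time_s: 3.65
position: [0.4333, 0.1073, 0.2588]
ee_rot: [[-0.97, 0.244, 0.0], [0.244, 0.97, -0.0], [-0.0, -0.0, -1.0]]
contact_force: [-1.8, -0.9, 4.7]
gripper_width: 0.001
grip_force: 2.5
```

>>> carry_out --pt "0 0 0.1 0" --pt "0 0 0.1 0" --pt "0 0 0 0" --pt "0 0 0 0"

```text
time_s: 3.98
position: [0.4332, 0.1073, 0.2579]
ee_rot: [[-0.97, 0.244, 0.001], [0.244, 0.97, 0.0], [-0.001, 0.0, -1.0]]
contact_force: [-7.3, -1.6, 44.3]
gripper_width: -0.0
grip_force: 22.7
```

At 44 N the lid is on its hard stop. I'll release now, going up and slightly forward, clear of the lid's swing.

>>> carry_out --pt "0 0 -1 0" --pt "0.5 -0.3 -2.5 0" --pt "0.8 -0.6 -3.5 0" --pt "0.8 -0.6 -3.5 0" --pt "0.4 -0.3 -3.5 0" --pt "0 0 -2.5 0" --pt "0 0 -1 0" --pt "0 0 0 0" --pt "0 0 0 0" --pt "0 0 0 0" --pt "0 0 0 0" --pt "0 0 0 0" --pt "0 0 0 0" --pt "0 0 0 0" --pt "0 0 0 0" --pt "0 0 0 0" --pt "0 0 0 0" --pt "0 0 0 0" --pt "0 0 0 0" --pt "0 0 0 0"

```text
time_s: 5.65
position: [0.4047, 0.096, 0.4317]
ee_rot: [[-0.97, 0.244, -0.0], [0.244, 0.97, -0.0], [-0.0, -0.0, -1.0]]
contact_force: [-0.0, 0.2, -0.2]
gripper_width: -0.001
grip_force: 0.0
```

Run:
```python
from bench import monitor, imaging
import cv2
o=monitor.get_obs(); print(o['time_s'],o['position'],o['contact_force'])
s=imaging.snapshot('side')['img'][110:310,120:370]
cv2.imwrite('pics/s2.png',cv2.resize(s,None,fx=3,fy=3,interpolation=cv2.INTER_CUBIC))
```

```text
5.65 [0.404706   0.0960175  0.43171219] [-0.03251426  0.19577038 -0.19360186]
```

View pics/s2.png

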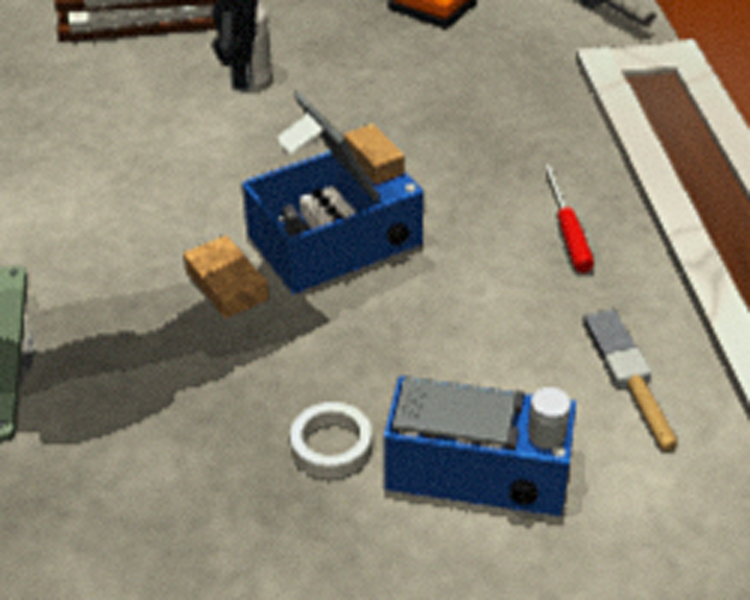

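The wide lid stands open (edge from (300,95) to (375,195)) and the arm is clear of it. The narrow lid is shut and the bystanders are where they were. I'll wait a moment longer, then hand in.

>>> carry_out --pt "0 0 0 0" --pt "0 0 0 0" --pt "0 0 0 0" --pt "0 0 0 0" --pt "0 0 0 0" --pt "0 0 0 0" --pt "0 0 0 0" --pt "0 0 0 0" --pt "0 0 0 0" --pt "0 0 0 0"

```text
time_s: 6.53
position: [0.4047, 0.096, 0.4317]
ee_rot: [[-0.97, 0.244, -0.0], [0.244, 0.97, -0.0], [0.0, -0.0, -1.0]]
contact_force: [0.4, -0.1, -0.2]
gripper_width: 0.001
grip_force: 0.0
```

```bash
python3 -c "
from bench import job
print(job.sign_off())"
```

```text
the job is handed in; nothing more can be done
None
```

I pressed the wide case's lid down once to its stop; it popped up and stands open, the narrow case is still shut, nothing else looks moved, and I handed the job in at about 6.5 s (no verdict was returned).

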